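Snap a clip-on thermometer onto a tube and butt it against the nut

TASK

Pick up the small clip-on thermometer, set it astride the horizontal tube on the free stretch midway between the two fittings and push it straight down until both sprung arms snap past the tube and it sits fully home. Then, without lifting it off, slide it along the tube until it bears against the six-sided nut, keep it pressed there with a light but definite push for about half a second, and let go so that it stays there with its head upright. Use no more force than the snap needs (never ram it against the tube or the nut), and leave the things around undisturbed.

Things in the scene. Friction and masses are not known exactly. Their poses are not given: they have to be found in the camera images.
- clip: clip-on tube thermometer, loose, 65 to 105 g, 58 mm tall, standing upright on the tips of its two sprung steel arms. Origin: midway between the arm tips, at the very bottom; z up through the head, y along the groove that takes the tube (a half turn about z makes no difference). Once snapped on it slides along the tube with some 2 to 6 N of drag; more than 20 N against a fitting is too much
- clip_groove (a point): where the tube's axis lies in the clip when it is fully home: 14 mm above the clip's origin, 10 mm below the flat seat that lands on the tube. Axes as the clip's. Once snapped on, the clip can still be rolled about the tube by a side push of some newtons on its head, so let go without side load
- clip_head (a point): centre of the clip's grey head, the part to hold it by: x 20 mm by y 24 mm by 26 mm tall, with a plain dial on top; 45 mm above the clip's origin. Below the head is the bridge (x 36 mm by y 24 mm, 24 to 32 mm above the clip's origin), its underside being the seat
- clip_arm_a (a joint): outward swing of the sprung arm at the clip's +x side (rad, 0 at rest). The arms are 24 mm long in y, 32 mm apart over their backs, with flared tips and inward lips 7 mm above the tips that leave a 15 mm opening. Pressing both over the tube (centred sideways) takes roughly 10 to 25 N downward, then they give way and the seat lands; more than 35 N is too much
- clip_arm_b (a joint): the same for the arm at the clip's -x side
- tube_stand: fixed stand: grey base plate 70 mm (x) by 260 mm (y) by 8 mm, two grey saddle blocks (36 x 18 mm, 74 mm tall) centred at y = +115 and -115 mm, and a round steel tube of 20 mm diameter along y, its axis 60 mm above the worktop. Origin: centre of the underside of the base plate
- tube_mid (a point): the middle of the tube, on its axis (60 mm above the stand's origin); axes as the stand's: y along the tube
- hex_nut: six-sided steel nut fixed on the tube, 32 mm across flats with a flat on top, 18 mm long along the tube. Origin: its centre, on the tube's axis, between 55 and 78 mm from the tube's middle, at either end; y along the tube. The clip (24 mm long) butts against it when clip_groove is 21 mm from this origin along the tube
- round_collar: round steel collar fixed on the tube toward the other end, 32 mm in diameter, 12 mm long along the tube. Origin: its centre, on the tube's axis, between 55 and 78 mm from the tube's middle; y along the tube
- vial: bystander: small vial with a screw cap, 24 mm across, 52 mm tall, standing; origin under its centre
- canister: bystander: black canister with a white ribbed cap, 40 mm across, 62 mm tall, standing; origin under its centre
- puck: bystander: round black specimen puck, 30 mm across, 18 mm tall; origin under its centre
- dust_cap: bystander: flat black cap, 34 mm across, 10 mm tall; origin under its centre
- micrometer_case: bystander: flat black case, 43 x 84 x 20 mm; origin under its centre
Mind the look-alikes: they are no part of the job. What is shaped like the clip but green or purple is not meant.

How it is judged:
By the outcome, as a careful person would: the job done as asked, in the order asked, and still so for the second after the job is handed in, with the robot touching nothing.
It also fails if it takes over 72 s, if anything falls off the work surface, if the arm or the gripper's body presses on something with over 40 N, if the wrist force passes 120 N, or if a joint passes its speed limit or range.

ROBOT

A 6-joint arm with a two-finger parallel gripper is mounted at the origin on a cart in front of the work surface, level with it; the furniture and walls round the work are solid. World frame = base frame: x ahead of the robot, y to its left, z up, the work surface at z = 0. Lengths are in m, angles in rad, forces in N, time in s.
With the tool pointing down it reaches from about 0.375 to 0.75 m from the base axis. Payload 9 kg.
Tool frame: the origin (TCP) lies at the very end of the fingers, on their centre line; the grasp point (between the pads) lies 19 mm behind it (manip.hold_point_z is the distance from the TCP to the grasp point, in m); z points along the fingers, x is the direction in which the jaws open and shut, and the axes are right-handed (so a half turn about z gives the same grasp; the last joint's range is limited). The gripper opens to 85 mm and grips with 20 to 120 N. Pads are 22 mm wide; open, the fingers measure 114 mm over their backs; the gripper's body (76 mm by 85 mm) begins 54 mm behind the grasp point. The pads swing forward as they close: fully open they stand 13 mm farther back than shut.
Start: joints at [-1.438, 0.104, 0.097, 1.564, 0, 1.353], TCP at [0.206, -0.563, 0.231] pointing down, gripper open.
Joint ranges: [-2.99, 2.99], [-0.84, 1.86], [-1.1, 1.16], [-1.84, 2.11], [-1.51, 1.56], [-3.14, 3.14]. Speed limits (rad/s): [2.22, 2.22, 2.57, 3.14, 3.14, 3.14].

INTERFACE

Orientations are given as a unit quaternion [w, x, y, z].
In Python, from plant import manip, vision gives the robot as it stands.
- The arm moves only by the tool play_rows, never from a script. Its argument "targets" is a list of rows, each a list of 5 numbers: the closure, from 0 (fully open) to 1 (shut), then the shift along the tool's x, y, z in mm, then the turn about the tool's z in degrees. In form: [[grip, dx, dy, dz, yaw], ...]. A call has 1 to 12 rows; each row shifts and turns the commanded pose from where the row before left it, along the tool's axes as they then stand; what a row does not reach is not made up. A row lasts 1/10 s, in which the tool goes at most 50 mm and 8.59 degrees, less where a joint would pass 70% of its speed; a pose out of reach is approached as far as the arm can. A call is refused whole if a number of a shift passes 50 or a number of a turn 8.59, either way. A call with a gripper value outside its range is refused whole. The fingers move at their own pace and stop on an object; "squeeze" is the grip in N (left out, the last holds). Time passes only in rows, so rows that do not move let the fingers close. It gives the time, the measured TCP pose, the force and the opening at its end, in the units of the state.
- manip.get_obs(): the state, without advancing time (a new reading comes with each control period).
- vision.read_camera(name): name is "scene" or "top" or "wrist"; returns the picture (400x640x3 uint8, blue, green, red); there is no depth.
- vision.get_calibration(name): a dict with "fovy" (degrees; the focal length in pixels is half the picture's height over the tangent of half this angle, whatever the lens; pixels are square), "cx", "cy" (the principal point, pixels), "R" (3x3) and "t" (3): a world point X has camera coordinates R X + t. Camera axes: x right, y down, z forward; pixel columns grow to the right and rows downward; lengths in m; the calibration is good to about 2 mm. The wrist camera is an equidistant fisheye: a pixel r from the principal point sees the ray r / f radians off the axis. A picture is of the moment at which its call begins: read the wrist's pose just before it. get_calibration takes no time and is no camera call; for the wrist camera it gives the pose at the moment of the call.
- manip.job_done(): hands the job in, once; it reports no verdict.
The state is a dict: "clock": time; "joint_pos": joint angles; "dq": joint speeds; "joint_torque": joint torques, N m; "tool_pos": TCP position; "tcp_rot": TCP orientation; "wrist_force": force on the tool from outside, world axes, zero at the start; "moment": the same for the moment, N m; "opening": finger opening in m.
Only numpy, scipy, OpenCV 4.12 (cv2) and the standard library are available. Lean on these libraries where they do the work, as an engineer would, in place of code of your own. Each camera call takes 0.05 s, during which the arm holds its last target. There are 200 camera calls.

## Working session

There is one attempt and no reset: what is moved stays moved. The work goes in short steps, Python scripts to look and compute and a tool call to move; the robot and the scene stay as the last step left them, time stands still between calls to the robot, and variables do not carry over. Pictures are saved under pics/ and viewed, about 8 in all and at most 12, crops included, and the job is handed in when it is done.

Besides the shell and the picture viewer there is one more tool, called after "Request:" as name([rows], argument=value, ...), one row to a line, values as JSON. play_rows: Moves the arm, as the interface text tells. Its arguments: {"type":"object","properties":{"targets":{"type":"array"},"squeeze":{"type":"number"}},"required":["targets"]}

```bash
mkdir -p pics; ls
python3 - <<'E'
from plant import manip, vision
import cv2, numpy as np
o=manip.get_obs(); print(o)
for n in ("scene","top"):
    c=vision.get_calibration(n); print(n,c)
    cv2.imwrite(f"pics/{n}0.png",vision.read_camera(n))
E
```

```text
pics
{'clock': 0.0, 'joint_pos': array([-1.43768692e+00,  1.04711950e-01,  9.65089189e-02,  1.56389834e+00,
        6.33780737e-06,  1.35311360e+00]), 'dq': array([ 1.70223508e-03, -1.99024453e-04,  5.66651699e-05, -2.19548218e-03,
       -9.07493219e-05, -7.54220811e-04]), 'joint_torque': array([ 8.40121975e-04, -5.56923008e+01,  5.03653944e+01,  1.67622051e-02,
       -1.31907145e-04, -6.89850609e-06]), 'tool_pos': array([ 0.20616256, -0.56313136,  0.23053674]), 'tcp_rot': array([-4.82641450e-04,  8.19646639e-01, -5.72869062e-01, -4.39153072e-04]), 'wrist_force': array([-0.10284304, -0.0752766 , -0.77928414]), 'moment': array([ 0.02737109, -0.00392606,  0.0155873 ]), 'opening': 0.08561315806974827}
scene {'fovy': 48.27938181313035, 'cx': 311.12650115146596, 'cy': 198.90717665505204, 'R': array([[ 0.66447486, -0.74681197,  0.02729552],
       [-0.29895365, -0.2991138 , -0.90617749],
       [ 0.68490867,  0.59397207, -0.42201576]]), 't': array([-0.4222594 ,  0.19361622,  0.75901212])}
top {'fovy': 56.97410895027926, 'cx': 321.07493312735704, 'cy': 201.2521005357775, 'R': array([[-0.02290912, -0.99968715, -0.01003866],
       [-0.98573117,  0.02426196, -0.16656954],
       [ 0.16676098,  0.00607946, -0.98597861]]), 't': array([-0.08786855,  0.5025276 ,  1.03857859])}
```

View pics/scene0.png

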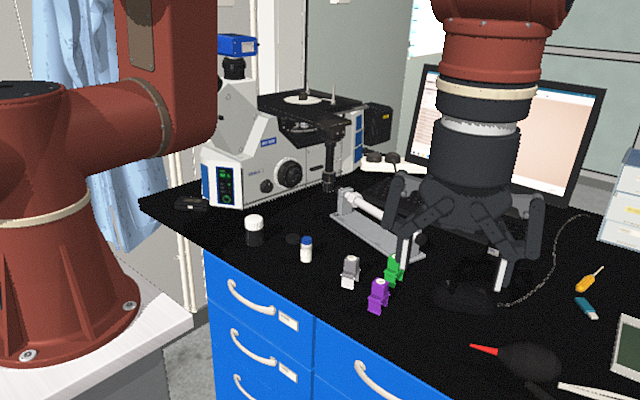

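View pics/top0.png

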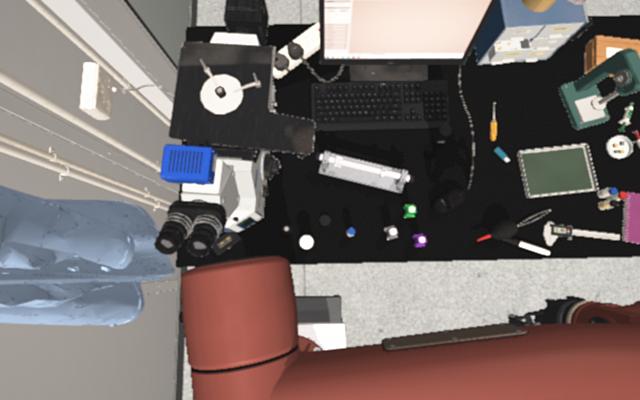

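Candidates by pixel: grey/white clip at scene (350,272) and top (391,232); look-alikes are green at scene (393,270) / top (409,211) and purple at scene (378,296) / top (420,240). By the description I choose the grey one. Next is a close crop of it, plus measurements.

```bash
cat > h.py <<'E'
import numpy as np, cv2
from plant import manip, vision
def ray(c,u,v,fish=False):
    f=200/np.tan(np.radians(c["fovy"]/2)); R=np.array(c["R"]); t=np.array(c["t"])
    d=np.array([(u-c["cx"])/f,(v-c["cy"])/f,1.])
    if fish:
        r=np.hypot(d[0],d[1]); d=np.array([d[0]/r*np.sin(r),d[1]/r*np.sin(r),np.cos(r)]) if r>1e-9 else d
    return -R.T@t, R.T@d
def onz(c,u,v,z,fish=False):
    o,d=ray(c,u,v,fish); return o+d*(z-o[2])/d[2]
def proj(c,X,fish=False):
    f=200/np.tan(np.radians(c["fovy"]/2)); p=np.array(c["R"])@X+c["t"]
    if fish:
        r=np.hypot(p[0],p[1]); a=np.arctan2(r,p[2]); return c["cx"]+f*a*p[0]/r, c["cy"]+f*a*p[1]/r
    return c["cx"]+f*p[0]/p[2], c["cy"]+f*p[1]/p[2]
def meet(c1,p1,c2,p2,f1=False,f2=False):
    o1,d1=ray(c1,*p1,f1); o2,d2=ray(c2,*p2,f2); d1/=np.linalg.norm(d1); d2/=np.linalg.norm(d2)
    s=np.linalg.lstsq(np.c_[d1,-d2],o2-o1,rcond=None)[0]
    a,b=o1+d1*s[0],o2+d2*s[1]; return (a+b)/2, np.linalg.norm(a-b)
E
python3 - <<'E'
from h import *
t=cv2.imread("pics/top0.png"); s=cv2.imread("pics/scene0.png")
a=cv2.resize(t[145:255,310:435],None,fx=4.4,fy=4.4,interpolation=cv2.INTER_CUBIC)[:, :400]
a=cv2.resize(t[140:260,305:435],(650,600),interpolation=cv2.INTER_CUBIC)
cv2.imwrite("pics/topc.png",a)
b=cv2.resize(s[175:320,320:440],None,fx=4,fy=4,interpolation=cv2.INTER_CUBIC)
cv2.imwrite("pics/scenec.png",b)
c=vision.get_calibration("top")
for n,p,z in (("head",(391,231),.058),("green",(409,211),.058),("purple",(420,240),.058),("standL",(322,165),.06),("standR",(408,185),.06),("vial",(350,232),.052),("can",(306,242),.062)): print(n,onz(c,*p,z).round(4))
E
```

```text
head [ 0.4069 -0.2966  0.058 ]
green [ 0.463  -0.3512  0.058 ]
purple [ 0.3795 -0.3771  0.058 ]
standL [ 0.6048 -0.1051  0.06  ]
standR [ 0.5387 -0.3526  0.06  ]
vial [ 0.4074 -0.1805  0.052 ]
can [ 0.3813 -0.0547  0.062 ]
```

View pics/topc.png

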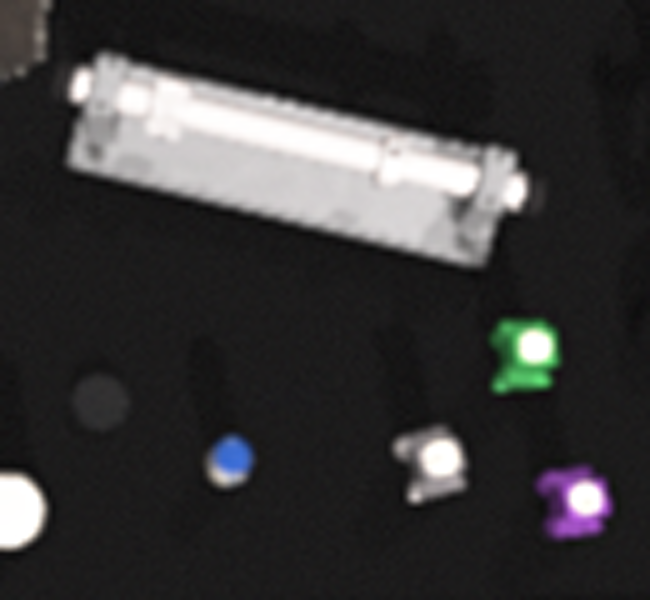

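View pics/scenec.png

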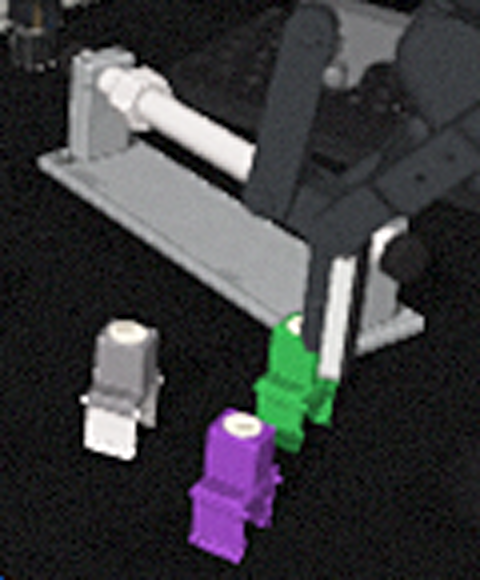

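The crops confirm the choice: the grey-headed clip with white arms is at top (392,232). The left fitting at top (338,162) is faceted and longer, so it is the hex nut. The right one at top (383,173) is the narrow round collar. Next I measure the tube and get move numbers.

```bash
cat >> h.py <<'E'
from scipy.spatial.transform import Rotation as Ro
def tool():
    o=manip.get_obs(); q=o["tcp_rot"]; M=Ro.from_quat([q[1],q[2],q[3],q[0]]).as_matrix()
    return o,M
def go(xyz,xang=None):
    """print shift in the present tool axes (mm) and yaw (deg) for tool x at xang (mod 180)"""
    o,M=tool(); d=M.T@(np.array(xyz)-o["tool_pos"])*1000
    a=np.degrees(np.arctan2(M[1,0],M[0,0])); y=0
    if xang is not None: y=-((xang-a+90)%180-90)
    print("shift",d.round(1),"yaw",round(y,2),"xang",round(a,2),"tcp",o["tool_pos"].round(4),"F",o["wrist_force"].round(1),"open",round(o["opening"],4),"t",o["clock"], "tilt",M[:,2].round(4),"j6",o["joint_pos"][5].round(2))
E
python3 - <<'E'
from h import *
t=cv2.imread("pics/top0.png"); c=vision.get_calibration("top")
g=cv2.cvtColor(t,cv2.COLOR_BGR2GRAY)
m=(g>222).astype(np.uint8); m[:150]=0;m[190:]=0;m[:,:318]=0;m[:,412:]=0
ys,xs=np.nonzero(m); print(len(xs))
# per column extent
for x in range(318,412,2):
    r=g[145:200,x]; print(x,np.nonzero(r>200)[0][[0,-1]]+145 if (r>200).any() else None,end="; ")
# lateral silhouettes
print(); go([0.36,-0.30,0.23],-15)
w=vision.get_calibration("wrist"); o,M=tool(); R=np.array(w["R"]); C=-R.T@w["t"]
print("cam in tool",(M.T@(C-o["tool_pos"])).round(4),"axis in tool",(M.T@R[2]).round(3),w["fovy"])
E
```

```text
504
318 None; 320 [155 159]; 322 [155 158]; 324 None; 326 [154 159]; 328 [154 161]; 330 [156 169]; 332 [154 169]; 334 [157 170]; 336 [156 171]; 338 [156 173]; 340 [156 175]; 342 [157 175]; 344 [157 176]; 346 [158 176]; 348 [160 178]; 350 [159 177]; 352 [159 178]; 354 [160 178]; 356 [160 180]; 358 [160 180]; 360 [161 181]; 362 [161 181]; 364 [162 182]; 366 [162 182]; 368 [163 183]; 370 [163 182]; 372 [164 181]; 374 [164 181]; 376 [165 182]; 378 [165 185]; 380 [166 186]; 382 [168 186]; 384 [167 187]; 386 [167 187]; 388 [168 188]; 390 [168 184]; 392 [171 182]; 394 [172 177]; 396 [172 178]; 398 [173 178]; 400 [174 175]; 402 [177 177]; 404 [173 178]; 406 [172 180]; 408 [175 180]; 410 None; 
shift [-194.3 -234.9    0.9] yaw -54.9 xang -69.9 tcp [ 0.2062 -0.5632  0.2306] F [-0.1 -0.  -0.4] open 0.0849 t 0.1 tilt [-1.0e-04  1.2e-03 -1.0e+00] j6 1.35
cam in tool [-0.0008 -0.0656 -0.1422] axis in tool [-0.001  0.26   0.966] 65.70646984690485
```

Request:
play_rows([
  [0,-27.8,-33.6,0,0],
  [0,-27.8,-33.6,0,0],
  [0,-27.8,-33.6,0,0],
  [0,-27.8,-33.6,0,0],
  [0,-27.8,-33.6,0,0],
  [0,-27.8,-33.6,0,0],
  [0,-27.8,-33.6,0,0],
  [0,0,0,0,-8],
  [0,0,0,0,-8],
  [0,0,0,0,-8],
  [0,0,0,0,-8],
  [0,0,0,0,-8],
])

```text
clock: 1.3
tool_pos: [0.3601, -0.2997, 0.231]
tcp_rot: [-0.0, 0.967, -0.255, -0.0]
wrist_force: [0.1, -0.2, 0.1]
opening: 0.0852
```

Request:
play_rows([
  [0.5,0,0,0,-7.5],
  [0.5,0,0,0,-7.5],
  [0.5,0,0,0,0],
  [0.5,0,0,0,0],
])

```text
clock: 1.7
tool_pos: [0.3601, -0.2998, 0.2311]
tcp_rot: [-0.0, 0.991, -0.132, -0.0]
wrist_force: [-0.2, -0.0, -0.3]
opening: 0.0428
```

Run:
```python
from h import *
go([0.407,-0.297,0.12],-15)
c=vision.get_calibration("wrist"); im=vision.read_camera("wrist"); cv2.imwrite("pics/w1.png",im)
np.save("pics/w1.npy",c,allow_pickle=True)
cv2.imwrite("pics/top1.png",vision.read_camera("top")); cv2.imwrite("pics/scene1.png",vision.read_camera("scene"))
print(proj(c,np.array([.407,-.297,.058]),True))
```

```text
shift [ 44.5 -14.9 111.1] yaw -0.12 xang -15.12 tcp [ 0.3601 -0.2998  0.2311] F [-0.2 -0.  -0.3] open 0.0428 t 1.7 tilt [-2.e-04  3.e-04 -1.e+00] j6 0.86
(np.float64(363.38348179179354), np.float64(167.45046128498583))
```

View pics/w1.png

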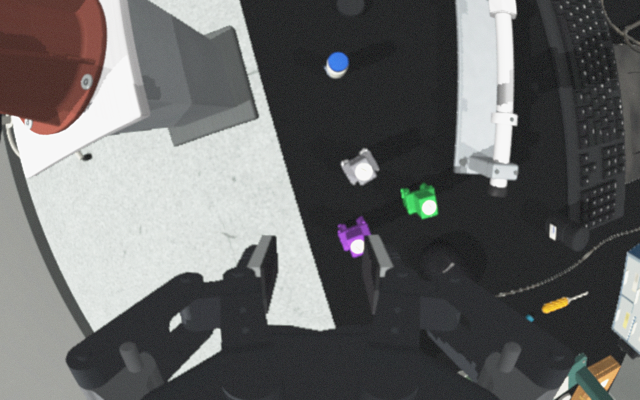

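The wrist view shows the clip at (362,168), dial at (364,171), within 3 px of the prediction. Green is at (425,205), purple at (355,240). The tube runs from (503,5) to (498,190). I zoom in for the clip's yaw.

Run:
```python
from h import *
im=cv2.imread("pics/w1.png"); c=np.load("pics/w1.npy",allow_pickle=True).item(); tc=vision.get_calibration("top"); t=cv2.imread("pics/top1.png")
def dial(img,x0,y0,x1,y1,th):
    g=img[y0:y1,x0:x1].min(2); n,l,s,ce=cv2.connectedComponentsWithStats((g>th).astype(np.uint8))
    return [(s[i,4],(ce[i]+[x0,y0]).round(2)) for i in range(1,n) if s[i,4]>8]
a=dial(im,335,145,385,190,235); b=dial(t,382,222,400,242,235); print(a,b)
pw=max(a,key=lambda q:q[0])[1]; pt=max(b,key=lambda q:q[0])[1]
print(onz(c,*pw,.058,True),onz(tc,*pt,.058),meet(c,pw,tc,pt,True))
# rectified top-down views at z=0.045 (clip) via ray casting
def rect(z,x0,x1,y0,y1,k,img=im,c=c):
    X,Y=np.meshgrid(np.linspace(y1,y0,int((y1-y0)*k)),np.linspace(x1,x0,int((x1-x0)*k)))
    f=200/np.tan(np.radians(c["fovy"]/2)); P=np.stack([Y,X,np.full_like(X,z)],-1)@np.array(c["R"]).T+c["t"]
    r=np.hypot(P[...,0],P[...,1]); th=np.arctan2(r,P[...,2])
    return cv2.remap(img,(c["cx"]+f*th*P[...,0]/r).astype(np.float32),(c["cy"]+f*th*P[...,1]/r).astype(np.float32),cv2.INTER_CUBIC)
A=rect(.045,.365,.445,-.34,-.26,7000)
B=rect(.0,.36,.46,-.34,-.25,2000); 
cv2.imwrite("pics/clipz.png",A)
```

```text
[(np.int32(214), array([363.32, 171.4 ]))] [(np.int32(31), array([392.71, 231.29]))]
[ 0.40596092 -0.30103257  0.058     ] [ 0.40599266 -0.30140107  0.058     ] (array([ 0.40725547, -0.30410716,  0.04329448]), np.float64(0.00013164625808191916))
```

View pics/clipz.png

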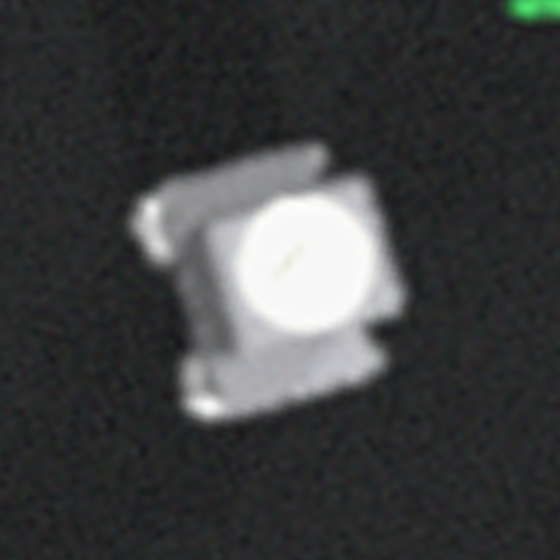

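The zoom shows the bridge ends up and down in the crop, so the clip's x axis is at about +15° in world. Both views put the head at (0.406, -0.301), agreeing to 0.4 mm at 58 mm height. I approach from above.

Request:
play_rows([
  [0.5,0,0,0,-7.5],
  [0.5,0,0,0,-7.5],
  [0.5,0,0,0,-7.5],
  [0.5,0,0,0,-7.5],
  [0.5,22,6.6,0,0],
  [0.5,22,6.6,0,0],
  [0.5,0,0,40,0],
  [0.5,0,0,40,0],
  [0.5,0,0,20,0],
  [0.5,0,0,0,0],
])

```text
clock: 2.85
tool_pos: [0.4048, -0.2995, 0.128]
tcp_rot: [-0.002, 0.991, 0.131, -0.001]
wrist_force: [0.4, 0.4, 0.3]
opening: 0.0429
```

Run:
```python
from h import *
go([0.406,-0.3012,0.036],15)
c=vision.get_calibration("wrist"); im=vision.read_camera("wrist"); cv2.imwrite("pics/w2.png",im); np.save("pics/w2.npy",c,allow_pickle=True)
g=(im.min(2)>235).astype(np.uint8); n,l,s,ce=cv2.connectedComponentsWithStats(g)
p=proj(c,np.array([.406,-.3012,.058]),True); print(p)
for i in range(1,n):
    if np.hypot(*(ce[i]-p))<40 and s[i,4]>50: print(s[i],ce[i],onz(c,*ce[i],.058,True))
# tube & fitting from the earlier picture: rectify at z=.06
im=cv2.imread("pics/w1.png"); c=np.load("pics/w1.npy",allow_pickle=True).item()
x0,x1,y0,y1,k=.50,.64,-.38,-.08,2500
X,Y=np.meshgrid(np.linspace(y1,y0,int((y1-y0)*k)),np.linspace(x1,x0,int((x1-x0)*k)))
f=200/np.tan(np.radians(c["fovy"]/2)); P=np.stack([Y,X,np.full_like(X,.06)],-1)@np.array(c["R"]).T+c["t"]
r=np.hypot(P[...,0],P[...,1]); th=np.arctan2(r,P[...,2])
A=cv2.remap(im,(c["cx"]+f*th*P[...,0]/r).astype(np.float32),(c["cy"]+f*th*P[...,1]/r).astype(np.float32),cv2.INTER_CUBIC)
t=cv2.imread("pics/top1.png");c=vision.get_calibration("top"); f=200/np.tan(np.radians(c["fovy"]/2));P=np.stack([Y,X,np.full_like(X,.06)],-1)@np.array(c["R"]).T+c["t"]
B=cv2.remap(t,(c["cx"]+f*P[...,0]/P[...,2]).astype(np.float32),(c["cy"]+f*P[...,1]/P[...,2]).astype(np.float32),cv2.INTER_CUBIC)
V=np.vstack([A[:290],B[:290]]); cv2.imwrite("pics/tube.png",V); print(V.shape)
```

```text
shift [ 0.9  2.4 92. ] yaw 0.03 xang 15.03 tcp [ 0.4048 -0.2995  0.128 ] F [0.4 0.4 0.3] open 0.0429 t 2.85 tilt [-0.0034  0.0042 -1.    ] j6 0.41
(np.float64(321.2414289094218), np.float64(214.36952794655144))
[310 203  24  24 434] [321.49078341 214.39170507] [ 0.40617774 -0.30116961  0.058     ]
(580, 750, 3)
```

View pics/tube.png

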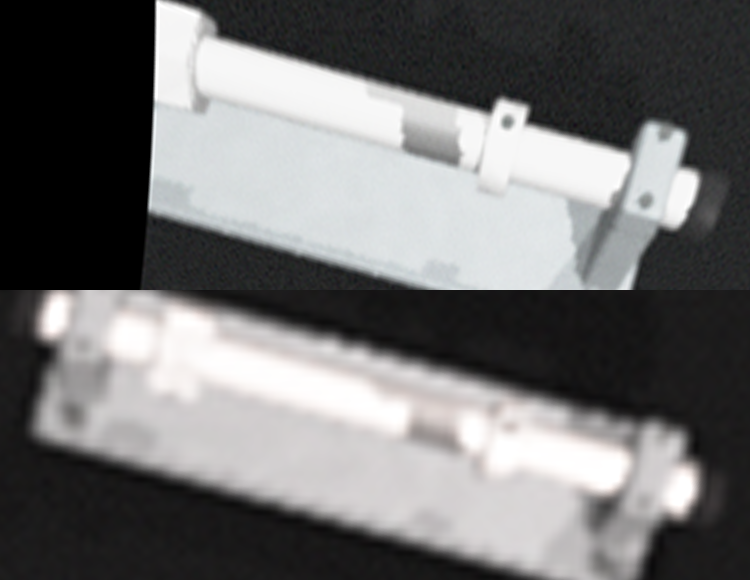

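The wrist camera confirms the head at (0.4062, -0.3012). The nut is at upper left (185,55) and the collar at (505,145) in the rectified strip, with the tube about 13° off world y. I descend and grasp.

Request:
play_rows([
  [0.5,1.1,2.4,30,0],
  [0.5,0,0,30,0],
  [0.5,0,0,16,0],
  [0.5,0,0,10,0],
  [0.5,0,0,6,0],
  [0.5,0,0,0,0],
  [0.5,0,0,0,0],
])

```text
clock: 3.6
tool_pos: [0.4083, -0.3039, 0.0406]
tcp_rot: [0.001, 0.991, 0.131, 0.0]
wrist_force: [-0.6, -0.3, 0.6]
opening: 0.0423
```

Run:
```python
from h import *
go([0.4062,-0.3012,0.036],15)
```

```text
shift [-1.3 -3.2  4.6] yaw 0.09 xang 15.09 tcp [ 0.4083 -0.3039  0.0406] F [-0.6 -0.3  0.6] open 0.0423 t 3.6 tilt [ 0.001  -0.0014 -1.    ] j6 0.41
```

Request:
play_rows([
  [0.5,-1.0,-2.6,3,0],
  [0.5,0,0,0,0],
  [0.5,0,0,0,0],
  [0.5,0,0,0,0],
])

```text
clock: 4.0
tool_pos: [0.4062, -0.3011, 0.0365]
tcp_rot: [0.0, 0.991, 0.131, 0.0]
wrist_force: [0.1, -0.4, 1.0]
opening: 0.0423
```

Run:
```python
from h import *
go([0.4062,-0.3012,0.036],15)
```

```text
shift [-0.1  0.1  0.5] yaw 0.1 xang 15.1 tcp [ 0.4062 -0.3011  0.0365] F [ 0.1 -0.4  1. ] open 0.0423 t 4.0 tilt [ 2.e-04 -4.e-04 -1.e+00] j6 0.41
```

Request:
play_rows([
  [0.7,0,0,0,0],
  [0.8,0,0,0,0],
  [1,0,0,0,0],
  [1,0,0,0,0],
  [1,0,0,0,0],
  [1,0,0,0,0],
], squeeze=70)

```text
clock: 4.6
tool_pos: [0.4063, -0.3012, 0.0366]
tcp_rot: [0.0, 0.991, 0.131, 0.0]
wrist_force: [-0.3, 0.6, 4.5]
opening: 0.0185
```

Request:
play_rows([
  [1,0,0,-10,0],
  [1,0,0,-30,0],
  [1,0,0,-40,0],
  [1,0,0,-40,0],
  [1,0,0,-30,0],
  [1,0,0,0,7],
  [1,0,0,0,7],
  [1,0,0,0,7],
  [1,0,0,0,7],
  [1,0,0,0,0],
])

```text
clock: 5.6
tool_pos: [0.4061, -0.3008, 0.1866]
tcp_rot: [-0.0, 0.994, -0.113, -0.0]
wrist_force: [0.2, 0.1, -1.0]
opening: 0.0187
```

Run:
```python
from h import *
go([0.53,-0.22,0.19],-13.3)
c=vision.get_calibration("wrist"); im=vision.read_camera("wrist"); cv2.imwrite("pics/w3.png",im); np.save("pics/w3.npy",c,allow_pickle=True)
```

```text
shift [ 102.5 -106.6   -3.4] yaw 0.3 xang -13.0 tcp [ 0.4061 -0.3008  0.1866] F [ 0.2  0.1 -1. ] open 0.0187 t 5.6 tilt [-0.e+00  1.e-04 -1.e+00] j6 0.9
```

Request:
play_rows([
  [1,33.9,-24.9,0,0],
  [1,33.9,-24.9,0,0],
  [1,33.9,-24.9,0,0],
  [1,33.9,-24.9,0,0],
  [1,33.9,-24.9,0,0],
  [1,0,0,0,0.3],
  [1,0,0,0,0],
  [1,0,0,0,0],
])

```text
clock: 6.45
tool_pos: [0.5986, -0.2178, 0.1865]
tcp_rot: [0.0, 0.993, -0.114, -0.0]
wrist_force: [-0.2, -0.7, -0.9]
opening: 0.0185
```

Run:
```python
from h import *
go([0.599,-0.218,0.19],-13.3)
c=vision.get_calibration("wrist"); im=vision.read_camera("wrist"); cv2.imwrite("pics/w4.png",im); np.save("pics/w4.npy",c,allow_pickle=True)
cv2.imwrite("pics/scene4.png",vision.read_camera("scene"))
```

```text
shift [ 0.5  0.1 -3.5] yaw 0.18 xang -13.12 tcp [ 0.5986 -0.2178  0.1865] F [-0.2 -0.7 -0.9] open 0.0185 t 6.45 tilt [-3.e-04 -2.e-04 -1.e+00] j6 1.25
```

View pics/w4.png

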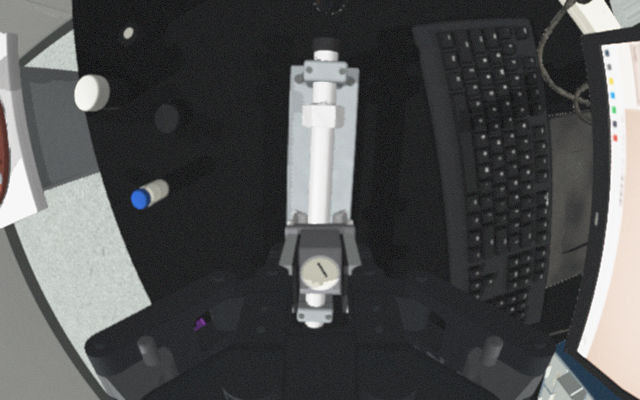

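The wrist view shows the clip held upright, dial at (321,271), above the tube. The tube runs up the picture at column ~321, with the nut at (322,115). I fit the tube axis and nut face relative to the clip.

```bash
cat > tube.py <<'E'
from h import *
def fit(im,c,r0,r1,x0=300,x1=345,step=4):
    g=cv2.GaussianBlur(im,(3,3),0).min(2).astype(float); pts=[];W=[]
    for v in range(r0,r1,step):
        d=np.diff(g[v,x0:x1]); h=len(d)//2
        i,j=d[:h].argmax(),h+d[h:].argmin()
        s=lambda k:k+(lambda a,b,e:(a-e)/(2*(a-2*b+e)) if a-2*b+e else 0)(*(abs(d[k-1]),abs(d[k]),abs(d[k+1]))) if 0<k<len(d)-1 else k
        L,R=onz(c,x0+.5+s(i),v,.06,True),onz(c,x0+.5+s(j),v,.06,True)
        pts.append((L+R)/2); W.append(np.linalg.norm(L-R)*1000)
    pts=np.array(pts); W=np.array(W); k=abs(W-np.median(W))<1.5; p=pts[k]
    m=p[:,:2].mean(0); u=np.linalg.svd(p[:,:2]-m)[2][0]; u*=np.sign(u[1])
    n=np.array([u[1],-u[0]]); print("kept",k.sum(),"of",len(k),"width",np.median(W).round(2),"resid mm",((p[:,:2]-m)@n*1000).std().round(2),"ang",np.degrees(np.arctan2(u[1],u[0])).round(2))
    return m,u,n
E
python3 - <<'E'
from tube import *
im=cv2.imread("pics/w4.png"); c=np.load("pics/w4.npy",allow_pickle=True).item()
m,u,n=fit(im,c,132,212)
o,M=tool(); p=o["tool_pos"][:2]
print("tcp lateral off axis mm (along n)",(p-m)@n*1000,"n",n, "tool x",M[:2,0])
g=im.min(2)[262:284,300:343]; mk=((cv2.GaussianBlur(im,(3,3),0)[...,1]>0))
# dial: circle by contour of bright warm area
hsv=im[255:290,295:350]; b=(hsv.min(2)>170).astype(np.uint8); n_,l,s,ce=cv2.connectedComponentsWithStats(b)
i=1+s[1:,4].argmax(); q=ce[i]+[295,255]; print("dial",s[i],q); D=onz(c,*q,.208,True); print(D,"lat",(D[:2]-m)@n*1000,"vs tcp",M.T[:2,:2]@(D[:2]-p)*1000)
# nut near face: along axis brightness widths
for v in range(96,140,2):
    r=im[v,285:360].min(1) if 0 else im[v,285:360].min(1); print(v, im[v,303:341:3].min(1), (np.array(onz(c,322,v,.06,True))[:2]-m)@u.round(4))
E
```

```text
kept 20 of 20 width 15.64 resid mm 0.11 ang 74.5
tcp lateral off axis mm (along n) 2.680283415786108 n [ 0.96365012 -0.26716747] tool x [ 0.97354646 -0.22848849]
dial [  7   3  37  32 822] [319.5243309 274.9379562]
[ 0.59766898 -0.21869814  0.208     ] lat 2.0441502483949994 vs tcp [-0.66472026  0.70289415]
96 [180 192 192 199 233 242 243 241 232 208 174 172 192] 0.06500816752860092
98 [181 194 191 196 234 242 242 241 233 210 174 176 193] 0.06326724294131846
100 [179 192 191 199 235 243 241 238 226 208 174 175 190] 0.06152771327009659
102 [175 189 191 185 207 220 191 200 211 192 169 180 189] 0.05978943191978408
104 [175 193 193 175 167 196 203 212 186 180 149 178 187] 0.05805225271335707
106 [225 225 231 239 240 238 238 239 236 234 233 168 154] 0.05631602984254821
108 [218 230 228 241 238 239 239 241 241 240 242 168 159] 0.05458061781873827
110 [218 226 229 235 238 238 239 240 240 240 242 170 161] 0.052845871424076075
112 [220 226 228 240 239 237 239 240 240 240 241 165 162] 0.05111164566278965
114 [222 224 226 240 241 237 238 240 240 240 240 167 164] 0.04937779571265597
116 [231 224
[... 230 characters left out ...]
7 226 227 238 241 240 239 237 237 239 234 175 161] 0.042443260944785594
124 [226 226 226 238 241 241 240 236 238 238 232 169 165] 0.040709120406760425
126 [195 212 222 220 236 235 235 235 235 236 229 163 162] 0.03897448768454396
128 [190 188 192 226 239 244 241 237 229 205 173 178 179] 0.03723921781791311
130 [188 185 192 227 239 245 241 237 226 189 164 190 189] 0.035503165633498396
132 [190 184 193 227 239 245 242 237 227 189 168 191 193] 0.03376618569612647
134 [187 189 193 227 240 245 241 238 224 185 166 192 192] 0.032028132259976236
136 [189 192 191 227 240 245 242 237 224 183 164 193 192] 0.030288859219513978
138 [188 190 189 228 241 245 241 238 225 184 162 195 191] 0.028548220060172127
```

Run:
```python
from h import *
im=cv2.imread("pics/w4.png")
a=cv2.resize(im[60:170,280:362],None,fx=5.4,fy=5.4,interpolation=cv2.INTER_CUBIC)
a=cv2.LUT(a,np.clip((np.arange(256)-110)*1.8,0,255).astype(np.uint8)); cv2.imwrite("pics/w4z.png",a)
for v in (150,180,205): print(v,im[v,296:348].min(1))
for v in (112,118): print(v,im[v,290:348].min(1))
```

```text
150 [188 191 189 190 190 189 189 189 190 191 194 190 192 193 214 227 232 235
 238 243 245 246 245 243 242 241 240 238 237 233 229 221 208 188 179 170
 165 175 186 190 190 191 193 191 194 193 191 190 190 194 193 191]
180 [189 193 189 190 194 189 189 192 189 193 189 192 193 215 226 233 236 241
 245 246 246 246 243 242 239 238 238 235 233 227 216 201 183 174 171 166
 184 191 194 193 192 190 193 189 191 190 190 193 193 190 190 192]
205 [194 188 195 192 193 192 191 194 189 191 191 193 203 223 230 237 241 245
 247 247 246 244 240 239 238 236 235 232 224 211 194 181 172 166 167 184
 193 196 198 192 195 193 194 196 196 193 194 198 195 197 198 200]
112 [175 170 167 173 173 176 173 177 179 183 177 177 202 220 225 225 226 227
 228 228 229 232 240 242 240 239 237 236 237 239 238 239 240 240 240 239
 239 240 241 240 240 240 240 241 235 207 165 158 163 162 164 161 163 164
 174 185 190 192]
118 [173 169 168 172 182 191 188 189 181 187 187 197 220 231 228 225 224 226
 227 228 227 232 238 241 242 241 241 240 240 239 238 237 237 238 238 238
 239 239 240 239 240 239 241 239 231 204 176 163 157 161 164 160 160 159
 168 179 190 193]
```

View pics/w4z.png

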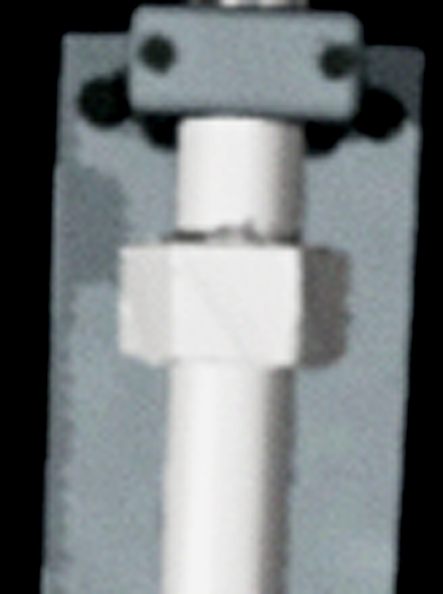

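The zoom shows the nut spanning columns 302–345 including its shaded right face. The tube's right flank is shaded too, so its true right edge is where the dark flank meets the brighter plate. I refit with that edge.

```bash
sed -i 's/h+d\[h:\].argmin()/h+d[h:].argmax()/' tube.py
python3 - <<'E'
from tube import *
im=cv2.imread("pics/w4.png"); c=np.load("pics/w4.npy",allow_pickle=True).item()
m,u,n=fit(im,c,134,214,300,345,3)
o,M=tool(); p=o["tool_pos"][:2]
print("tcp lateral",(p-m)@n*1000,"tcp along",(p-m)@u*1000,"m",m)
for nm,v,z in (("nut near top edge",126.5,.076),("nut near mid",126.5,.06),("nut far",103.5,.076)):
    X=onz(c,322,v,z,True)[:2]; print(nm,X,"along from tcp",(X-p)@u*1000)
# head top outline (grey) at z .208, bridge edges z .182
for v in (245,252,259,266): print(v,im[v,285:358].min(1))
# dial circle by Canny/Hough
g=cv2.resize(cv2.cvtColor(im[245:300,290:352],cv2.COLOR_BGR2GRAY),None,fx=4,fy=4,interpolation=cv2.INTER_CUBIC)
h=cv2.HoughCircles(g,cv2.HOUGH_GRADIENT,1,200,param1=80,param2=15,minRadius=50,maxRadius=110); print(h)
if h is not None:
    q=h[0,0,:2]/4+[290,245]-.375; D=onz(c,*q,.2085,True); print(q,D,"lat",(D[:2]-m)@n*1000,"in tool",M.T[:2,:2]@(D[:2]-p)*1000)
E
```

```text
kept 27 of 27 width 20.36 resid mm 0.12 ang 74.4
tcp lateral 0.38517924927024444 tcp along -17.45253134164902 m [ 0.60279969 -0.20125267]
nut near top edge [ 0.61305288 -0.16089859] along from tcp 59.077318655484994
nut near mid [ 0.61304607 -0.16139232] along from tcp 58.59995408367173
nut far [ 0.61731014 -0.14261458] along from tcp 77.83262670466786
245 [106 110 107 109 106 110 106 112 113  98  69  46  44  44  60  73  78  77
  74  75  75  75  74  77  75  74  74  76  76  72  74  77  78  76  75  76
  76  76  71  75  77  73  79  75  77  79  77  77  78  80  73  77  72  75
  71  70  55  36  33  65  91 105 112 108 106 108 109 110 107 109 107  78
  48]
252 [107 108 111 108 107 111 112 108  93  60  38  33  37  63  86  99 103 103
 100 105 103 104 100 104 100 104 104 103  98 104 104  99 100 105 103 104
 105 100 102 103 100 103 103 103 104 103 104 104 104 101 106 105 102 101
  99  90  68  42  34  37  52  85 104 109 108 107 107 106 106 110 107 110
  95]
259 [108 110 110 106 111 107 101  92  61  32  31  35  41  59  82  92 101 102
 106 104 105 112 125 143 151 156 157 165 169 172 171 171 173 173 175 175
 174 177 172 172 170 169 166 160 157 155 144 132 120 107 103 102 102 102
  98  91  69  39  35  31  35  47  73 103 111 110 107 110 107 109 108 109
 109]
266 [136 141 145 148 150 142 118  70  47  43  39  38  31  47  69 100 121 145
 159 170 177 174 179 180 178 178 180 178 182 178 180 179 173 148 100  78
 113 153 174 178 177 181 178 179 182 178 179 181 176 174 171 159 153 134
 109  89  62  39  36  53  64  64  75  99 140 142 147 145 145 136 123 106
  82]
[[[121.5  92.5  88.8]]]
[320.   267.75] [ 0.59875717 -0.21495542  0.2085    ] lat -0.20813022081491583 in tool [-0.46048396 -3.1894558 ]
```

Tube fit: width 20.4 mm against 20, axis at 74.4°. The clip is within about 0.5 mm of the axis laterally and midway between the fittings, with the nut face ~59 mm ahead. I align the yaw and descend to just above contact.

Request:
play_rows([
  [1,0.3,0,0,2.4],
  [1,0,0,30,0],
  [1,0,0,25,0],
  [1,0,0,14,0],
  [1,0,0,8,0],
  [1,0,0,0,0],
  [1,0,0,0,0],
  [1,0,0,0,0],
])

```text
clock: 7.35
tool_pos: [0.6002, -0.218, 0.1108]
tcp_rot: [0.0, 0.991, -0.136, 0.001]
wrist_force: [-0.3, -0.6, -1.0]
opening: 0.0185
```

Run:
```python
from tube import *
o,M=tool(); p=o["tool_pos"][:2]; m=np.array([0.60279969,-0.20125267]); a=np.radians(74.4); u=np.array([np.cos(a),np.sin(a)]); n=np.array([u[1],-u[0]])
print("lat",(p-m)@n*1000,"along",(p-m)@u*1000); go(o["tool_pos"],-15.6)
im=vision.read_camera("wrist"); c=vision.get_calibration("wrist"); cv2.imwrite("pics/w5.png",im)
m,u,n=fit(im,c,60,150,296,350,3); print("lat refit",(p-m)@n*1000)
cv2.imwrite("pics/w5z.png",cv2.resize(im[0:300,230:410],None,fx=2,fy=2,interpolation=cv2.INTER_CUBIC))
```

```text
lat 1.9575501242063207 along -16.85941951489685
shift [0. 0. 0.] yaw -0.0 xang -15.6 tcp [ 0.6002 -0.218   0.1108] F [-0.3 -0.6 -1. ] open 0.0185 t 7.35 tilt [ 0.0018 -0.0012 -1.    ] j6 1.29
kept 4 of 30 width 23.82 resid mm 0.21 ang 74.74
lat refit -0.3312714234214367
```

View pics/w5z.png

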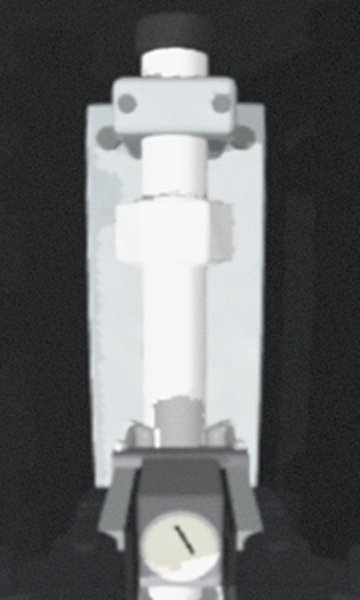

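The view shows the clip straddling above the tube. Its inner arm lugs at x=140/220 (centre ~180) against the tube centre ~175 mean it sits ~1.5 mm right. I let it settle and check again.

Request:
play_rows([
  [1,0,0,0,0],
  [1,0,0,0,0],
])

```text
clock: 7.6
tool_pos: [0.5997, -0.2176, 0.1098]
tcp_rot: [0.0, 0.991, -0.136, 0.0]
wrist_force: [0.1, 1.3, 0.2]
opening: 0.0185
```

```bash
cat > st.py <<'E'
from tube import *
o,M=tool(); p=o["tool_pos"][:2]; m=np.array([0.60279969,-0.20125267]); a=np.radians(74.4); u=np.array([np.cos(a),np.sin(a)]); n=np.array([u[1],-u[0]])
F=o["wrist_force"]
print("lat",((p-m)@n*1000).round(2),"along",((p-m)@u*1000).round(2),"z",(o["tool_pos"][2]*1000).round(2),"xang",np.degrees(np.arctan2(M[1,0],M[0,0])).round(2),"F lat/along/z",(F[:2]@n).round(1),(F[:2]@u).round(1),F[2].round(1),"M",o["moment"].round(2),"tilt",M[:2,2].round(4),"open",o["opening"].round(4),"t",o["clock"])
E
python3 st.py
```

```text
Traceback (most recent call last):
  File "st.py", line 4, in <module>
    print("lat",((p-m)@n*1000).round(2),"along",((p-m)@u*1000).round(2),"z",(o["tool_pos"][2]*1000).round(2),"xang",np.degrees(np.arctan2(M[1,0],M[0,0])).round(2),"F lat/along/z",(F[:2]@n).round(1),(F[:2]@u).round(1),F[2].round(1),"M",o["moment"].round(2),"tilt",M[:2,2].round(4),"open",o["opening"].round(4),"t",o["clock"])
                                                                                                                                                                                                                                                                                               ^^^^^^^^^^^^^^^^^^
AttributeError: 'float' object has no attribute 'round'
```

Request:
play_rows([
  [1,-0.7,0,0,0],
  [1,0,0,0,0],
  [1,0,0,0,0],
])

```text
clock: 7.9
tool_pos: [0.5988, -0.2173, 0.1093]
tcp_rot: [0.0, 0.991, -0.136, -0.0]
wrist_force: [-0.2, -0.1, -0.7]
opening: 0.0187
```

```bash
sed -i 's/o\["opening"\].round(4)/round(o["opening"],4)/' st.py; python3 st.py
python3 - <<'E'
from tube import *
im=vision.read_camera("wrist"); cv2.imwrite("pics/w6.png",im)
for v in (150,160,170,180,190,200,215,218,221): print(v,im[v,280:352:1].min(1).tolist())
E
```

```text
lat 0.45 along -16.56 z 109.28 xang -15.6 F lat/along/z -0.2 -0.2 -0.7 M [ 0.03  0.04 -0.04] tilt [-0.     -0.0001] open 0.0187 t 7.9
150 [211, 220, 223, 221, 222, 221, 221, 222, 221, 223, 223, 222, 221, 223, 220, 222, 222, 223, 220, 224, 223, 222, 220, 227, 238, 244, 245, 246, 246, 247, 247, 247, 247, 247, 247, 247, 247, 247, 247, 247, 247, 247, 246, 246, 246, 245, 244, 242, 235, 227, 223, 216, 211, 205, 197, 189, 202, 217, 223, 224, 227, 224, 224, 224, 225, 224, 224, 223, 224, 224, 224, 223]
160 [210, 216, 221, 222, 219, 222, 221, 221, 221, 220, 222, 221, 222, 221, 221, 222, 221, 222, 222, 222, 222, 223, 223, 225, 237, 244, 245, 246, 246, 247, 247, 247, 247, 247, 247, 247, 247, 247, 247, 247, 247, 247, 246, 246, 246, 245, 244, 241, 236, 227, 223, 216, 209, 205, 197, 200, 219, 223, 223, 222, 222, 221, 223, 224, 222, 223, 222, 222, 223, 224, 223, 224]
170 [207, 216, 225, 225, 225, 223, 224, 221, 224, 223, 224, 221, 222, 224, 222, 223, 222, 222, 221, 222, 222, 220, 220, 220, 237, 244, 245, 245, 246, 247, 247, 247, 247, 247, 247, 247, 247, 247, 247, 247, 247, 247, 246, 246, 246, 246, 2
[... 1618 characters left out ...]
 224, 223, 224, 223, 222, 224, 224, 203, 160, 143, 139, 133, 140, 160, 176, 184, 191, 197, 196, 185, 177, 158, 153, 157, 169, 176, 179, 183, 186, 187, 187, 191, 190, 192, 190, 195, 191, 193, 191, 191, 187, 182, 182, 180, 174, 173, 166, 157, 158, 169, 178, 188, 195, 193, 190, 182, 171, 151, 142, 136, 141, 142, 167, 206, 215, 217, 221]
221 [208, 206, 204, 213, 220, 223, 224, 230, 227, 221, 204, 182, 165, 149, 140, 134, 125, 135, 160, 175, 179, 186, 192, 192, 183, 178, 163, 154, 163, 171, 175, 183, 184, 184, 187, 190, 192, 194, 194, 189, 193, 197, 194, 193, 191, 188, 185, 181, 180, 174, 168, 164, 156, 156, 166, 175, 180, 188, 185, 185, 176, 170, 154, 136, 127, 130, 142, 159, 177, 195, 205, 207]
```

The tube centre is at column 319.7 and the arm centre is 319.7–320.2, so the alignment is within 0.3 mm. I press down stepwise and watch the force.

Request:
play_rows([
  [1,0,0,3,0],
  [1,0,0,2,0],
  [1,0,0,2,0],
  [1,0,0,0,0],
])

```text
clock: 8.35
tool_pos: [0.5985, -0.2172, 0.1017]
tcp_rot: [-0.0, 0.991, -0.136, -0.0]
wrist_force: [0.6, -0.4, -0.3]
opening: 0.0188
```

```bash
python3 st.py
```

```text
lat 0.2 along -16.51 z 101.73 xang -15.6 F lat/along/z 0.7 -0.2 -0.3 M [-0.05 -0.04  0.02] tilt [-0.0007  0.0003] open 0.0188 t 8.35
```

Request:
play_rows([
  [1,0.3,0,1,0],
  [1,0,0,1,0],
  [1,0,0,0,0],
])

```text
clock: 8.65
tool_pos: [0.5991, -0.2174, 0.1002]
tcp_rot: [0.0, 0.991, -0.136, -0.0]
wrist_force: [-0.0, 0.3, 0.0]
opening: 0.0185
```

Request:
play_rows([
  [1,0,0,1,0],
  [1,0,0,0,0],
])

```text
clock: 8.85
tool_pos: [0.599, -0.2174, 0.0992]
tcp_rot: [0.0, 0.991, -0.136, -0.0]
wrist_force: [-0.6, -0.6, -1.2]
opening: 0.0182
```

```bash
python3 st.py
```

```text
lat 0.73 along -16.59 z 99.18 xang -15.6 F lat/along/z -0.4 -0.7 -1.2 M [-0.04 -0.    0.02] tilt [-0.0001 -0.    ] open 0.0182 t 8.85
```

Still no contact with the tips at about 62.5 mm. I continue in small steps.

Request:
play_rows([
  [1,0,0,1,0],
  [1,0,0,0,0],
])

```text
clock: 9.05
tool_pos: [0.599, -0.2174, 0.0983]
tcp_rot: [0.0, 0.991, -0.136, -0.0]
wrist_force: [-0.5, 0.5, 0.9]
opening: 0.0186
```

Request:
play_rows([
  [1,0,0,1,0],
  [1,0,0,0,0],
])

```text
clock: 9.25
tool_pos: [0.5989, -0.2175, 0.0976]
tcp_rot: [0.0, 0.991, -0.136, -0.0]
wrist_force: [-2.3, 0.5, 3.1]
opening: 0.0187
```

Request:
play_rows([
  [1,0,0,1,0],
  [1,0,0,0,0],
])

```text
clock: 9.45
tool_pos: [0.5991, -0.2176, 0.0971]
tcp_rot: [0.0, 0.991, -0.136, 0.0]
wrist_force: [-3.4, 1.4, 6.5]
opening: 0.0188
```

```bash
python3 st.py
```

```text
lat 0.82 along -16.7 z 97.08 xang -15.6 F lat/along/z -3.6 0.5 6.5 M [ 0.28  0.93 -0.01] tilt [ 0.0002 -0.0005] open 0.0188 t 9.45
```

Contact shows a side force of -3.6 N, so the clip is slightly too far to +x. I centre it.

Request:
play_rows([
  [1,-0.7,0,0,0],
  [1,0,0,0,0],
  [1,0,0,0,0],
])

```text
clock: 9.75
tool_pos: [0.5988, -0.2175, 0.0971]
tcp_rot: [0.0, 0.991, -0.136, 0.001]
wrist_force: [-1.0, 1.3, 5.6]
opening: 0.0189
```

```bash
python3 st.py
```

```text
lat 0.55 along -16.71 z 97.12 xang -15.6 F lat/along/z -1.3 1.0 5.6 M [0.15 0.52 0.02] tilt [ 0.0011 -0.0007] open 0.0189 t 9.75
```

Request:
play_rows([
  [1,-0.4,0,1,0],
  [1,0,0,0,0],
])

```text
clock: 9.95
tool_pos: [0.5988, -0.2175, 0.0968]
tcp_rot: [0.0, 0.991, -0.136, 0.001]
wrist_force: [-1.1, -0.0, 9.6]
opening: 0.019
```

Request:
play_rows([
  [1,0,0,1,0],
  [1,0,0,0,0],
])

```text
clock: 10.15
tool_pos: [0.5989, -0.2176, 0.0962]
tcp_rot: [0.001, 0.991, -0.136, 0.001]
wrist_force: [-3.3, 1.3, 11.9]
opening: 0.0186
```

```bash
python3 st.py
```

```text
lat 0.65 along -16.8 z 96.23 xang -15.6 F lat/along/z -3.5 0.4 11.9 M [ 0.32  0.71 -0.07] tilt [ 0.0024 -0.0015] open 0.0186 t 10.15
```

Request:
play_rows([
  [1,-0.7,0,0.7,0],
  [1,0,0,0,0],
])

```text
clock: 10.35
tool_pos: [0.5987, -0.2176, 0.0961]
tcp_rot: [0.001, 0.991, -0.136, 0.002]
wrist_force: [-2.5, 1.1, 12.4]
opening: 0.0183
```

Request:
play_rows([
  [1,-0.3,0,0.7,0],
  [1,0,0,0,0],
])

```text
clock: 10.55
tool_pos: [0.5987, -0.2177, 0.0956]
tcp_rot: [0.001, 0.991, -0.136, 0.002]
wrist_force: [-1.7, 1.9, 13.9]
opening: 0.0186
```

```bash
python3 st.py
```

```text
lat 0.43 along -16.91 z 95.61 xang -15.6 F lat/along/z -2.2 1.4 13.9 M [ 0.29  0.35 -0.03] tilt [ 0.0041 -0.0022] open 0.0186 t 10.55
```

Request:
play_rows([
  [1,-0.4,0,1,0],
  [1,0,0,0,0],
])

```text
clock: 10.75
tool_pos: [0.5986, -0.2177, 0.0949]
tcp_rot: [0.001, 0.991, -0.136, 0.003]
wrist_force: [-0.9, 2.3, 16.1]
opening: 0.0185
```

Request:
play_rows([
  [1,-0.1,0,1,0],
  [1,0,0,0,0],
])

```text
clock: 10.95
tool_pos: [0.5985, -0.2177, 0.0938]
tcp_rot: [0.001, 0.991, -0.136, 0.003]
wrist_force: [-0.9, 0.5, 13.8]
opening: 0.0188
```

```bash
python3 st.py
```

```text
lat 0.25 along -17.03 z 93.8 xang -15.6 F lat/along/z -1.0 0.3 13.8 M [ 0.17  0.18 -0.07] tilt [ 0.0047 -0.0027] open 0.0188 t 10.95
```

Request:
play_rows([
  [1,0,0,1,0],
  [1,0,0,0,0],
])

```text
clock: 11.15
tool_pos: [0.5984, -0.2178, 0.0926]
tcp_rot: [0.001, 0.991, -0.136, 0.002]
wrist_force: [0.7, -0.7, 11.7]
opening: 0.0187
```

Request:
play_rows([
  [1,0,0,1,0],
  [1,0,0,0,0],
])

```text
clock: 11.35
tool_pos: [0.5984, -0.2178, 0.0912]
tcp_rot: [0.001, 0.991, -0.136, 0.002]
wrist_force: [0.5, 0.0, 10.5]
opening: 0.0186
```

```bash
python3 st.py
```

```text
lat 0.17 along -17.09 z 91.24 xang -15.6 F lat/along/z 0.4 0.1 10.5 M [-0.1  -0.19 -0.01] tilt [ 0.0044 -0.0026] open 0.0186 t 11.35
```

Request:
play_rows([
  [1,0,0,1,0],
  [1,0,0,1,0],
  [1,0,0,0,0],
])

```text
clock: 11.65
tool_pos: [0.5981, -0.2176, 0.0882]
tcp_rot: [0.001, 0.991, -0.136, 0.002]
wrist_force: [3.5, -1.6, 2.7]
opening: 0.0187
```

Request:
play_rows([
  [1,0,0,1,0],
  [1,0,0,1,0],
  [1,0,0,0,0],
])

```text
clock: 11.95
tool_pos: [0.5976, -0.2171, 0.0847]
tcp_rot: [0.0, 0.991, -0.136, 0.001]
wrist_force: [7.6, -2.6, -1.8]
opening: 0.0185
```

```bash
python3 st.py
```

```text
lat -0.75 along -16.71 z 84.68 xang -15.6 F lat/along/z 8.0 -0.4 -1.8 M [-0.68 -1.77 -0.03] tilt [ 0.0021 -0.0007] open 0.0185 t 11.95
```

It snapped over. The side force is now +8 N, left over from my offsets, so I relieve it and then seat the clip.

Request:
play_rows([
  [1,0.8,0,0,0],
  [1,0.7,0,0,0],
  [1,0,0,0,0],
])

```text
clock: 12.25
tool_pos: [0.5981, -0.2171, 0.0842]
tcp_rot: [-0.0, 0.991, -0.136, -0.0]
wrist_force: [4.2, -2.9, -4.7]
opening: 0.0187
```

```bash
python3 st.py
```

```text
lat -0.28 along -16.57 z 84.25 xang -15.6 F lat/along/z 4.9 -1.7 -4.7 M [-0.61 -1.08 -0.04] tilt [-0.0001  0.0001] open 0.0187 t 12.25
```

Request:
play_rows([
  [1,0.8,0,1,0],
  [1,0,0,0,0],
  [1,0,0,0,0],
])

```text
clock: 12.55
tool_pos: [0.5984, -0.2171, 0.0833]
tcp_rot: [-0.0, 0.991, -0.136, -0.001]
wrist_force: [3.0, -1.3, -4.8]
opening: 0.0186
```

```bash
python3 st.py
```

```text
lat -0.02 along -16.42 z 83.28 xang -15.6 F lat/along/z 3.3 -0.4 -4.8 M [-0.3  -0.52 -0.02] tilt [-0.0011  0.0006] open 0.0186 t 12.55
```

Request:
play_rows([
  [1,0.6,0,1,0],
  [1,0,0,0,0],
  [1,0,0,0,0],
])

```text
clock: 12.85
tool_pos: [0.5989, -0.2172, 0.0827]
tcp_rot: [-0.0, 0.991, -0.136, -0.001]
wrist_force: [-1.2, 0.9, -1.0]
opening: 0.0184
```

Request:
play_rows([
  [1,0.2,0,1,0],
  [1,0,0,0,0],
  [1,0,0,0,0],
])

```text
clock: 13.15
tool_pos: [0.599, -0.2173, 0.0826]
tcp_rot: [-0.0, 0.991, -0.136, -0.001]
wrist_force: [-5.2, 3.0, 5.5]
opening: 0.0184
```

```bash
python3 st.py
```

```text
lat 0.64 along -16.47 z 82.59 xang -15.6 F lat/along/z -5.8 1.5 5.5 M [ 0.63  1.32 -0.05] tilt [-0.0011  0.0002] open 0.0184 t 13.15
```

The seat has landed: TCP stopped at 82.6 mm as predicted and Fz rose to +5.5 N. I relieve the loads.

Request:
play_rows([
  [1,-0.7,0,-0.8,0],
  [1,0,0,0,0],
  [1,0,0,0,0],
])

```text
clock: 13.45
tool_pos: [0.5988, -0.2173, 0.0827]
tcp_rot: [-0.0, 0.991, -0.136, -0.0]
wrist_force: [-1.6, 2.0, 0.2]
opening: 0.0184
```

```bash
python3 st.py
python3 - <<'E'
from h import *
im=vision.read_camera("wrist"); cv2.imwrite("pics/w7.png",im)
cv2.imwrite("pics/scene7.png",vision.read_camera("scene"))
c=vision.get_calibration("wrist"); o,M=tool(); p=o["tool_pos"][:2]; u=np.array([np.cos(np.radians(74.4)),np.sin(np.radians(74.4))])
g=cv2.GaussianBlur(im,(3,3),0).min(2).astype(int)
for v in range(60,150,2): print(v,g[v,299],g[v,320],g[v,341],((onz(c,299,v,.06,True)[:2]-p)@u*1000).round(1))
E
```

```text
lat 0.48 along -16.5 z 82.68 xang -15.6 F lat/along/z -2.0 1.5 0.2 M [0.32 0.43 0.  ] tilt [-0.0001  0.0001] open 0.0184 t 13.45
60 138 245 133 97.2
62 139 247 121 96.1
64 143 247 99 95.0
66 148 247 99 93.9
68 151 247 105 92.8
70 151 247 126 91.7
72 147 247 132 90.6
74 164 247 152 89.5
76 215 247 212 88.4
78 224 247 222 87.4
80 225 247 223 86.3
82 225 247 224 85.2
84 225 247 223 84.1
86 225 247 223 83.0
88 225 247 224 82.0
90 225 245 225 80.9
92 225 235 224 79.8
94 221 226 224 78.7
96 215 239 222 77.7
98 222 243 202 76.6
100 245 247 198 75.5
102 246 247 201 74.5
104 246 247 200 73.4
106 246 247 201 72.3
108 245 247 201 71.2
110 245 247 202 70.2
112 245 247 205 69.1
114 246 247 205 68.0
116 246 247 205 67.0
118 246 247 207 65.9
120 246 247 206 64.8
122 246 247 207 63.8
124 246 247 206 62.7
126 246 246 206 61.6
128 245 246 206 60.6
130 245 246 206 59.5
132 245 247 203 58.4
134 242 244 205 57.4
136 235 247 219 56.3
138 225 247 223 55.2
140 223 247 224 54.2
142 223 247 224 53.1
144 223 247 225 52.0
146 223 247 225 50.9
148 224 247 225 49.9
```

The nut face is ~57 mm ahead of TCP, so travel is ~45 mm. I slide along -y (tool), stopping well short first.

Request:
play_rows([
  [1,-0.3,-1,0,0],
  [1,0,-2,0,0],
  [1,0,-3,0,0],
  [1,0,-3,0,0],
  [1,0,-3,0,0],
  [1,0,-3,0,0],
  [1,0,0,0,0],
])

```text
clock: 14.25
tool_pos: [0.6029, -0.2022, 0.0827]
tcp_rot: [-0.0, 0.991, -0.135, 0.0]
wrist_force: [0.2, 0.6, 0.3]
opening: 0.0187
```

```bash
python3 st.py
```

```text
lat 0.35 along -0.91 z 82.7 xang -15.57 F lat/along/z 0.0 0.6 0.3 M [ 0.15 -0.11 -0.02] tilt [0.0003 0.0003] open 0.0187 t 14.25
```

Request:
play_rows([
  [1,0,-3,0,0],
  [1,0,-3,0,0],
  [1,0,-3,0,0],
  [1,0,-3,0,0],
  [1,0,-3,0,0],
  [1,0,-3,0,0],
  [1,0,-2,0,0],
  [1,0,0,0,0],
  [1,0,0,0,0],
])

```text
clock: 15.15
tool_pos: [0.6081, -0.1832, 0.0827]
tcp_rot: [-0.0, 0.991, -0.136, 0.0]
wrist_force: [0.5, 0.4, -0.8]
opening: 0.0184
```

```bash
python3 st.py
python3 - <<'E'
from h import *
im=vision.read_camera("wrist"); cv2.imwrite("pics/w8.png",im)
cv2.imwrite("pics/w8z.png",cv2.resize(im[60:300,220:420],None,fx=2.5,fy=2.5,interpolation=cv2.INTER_CUBIC))
E
```

```text
lat 0.28 along 18.87 z 82.7 xang -15.58 F lat/along/z 0.4 0.5 -0.8 M [ 0.26 -0.18  0.04] tilt [0.0003 0.0007] open 0.0184 t 15.15
```

View pics/w8z.png

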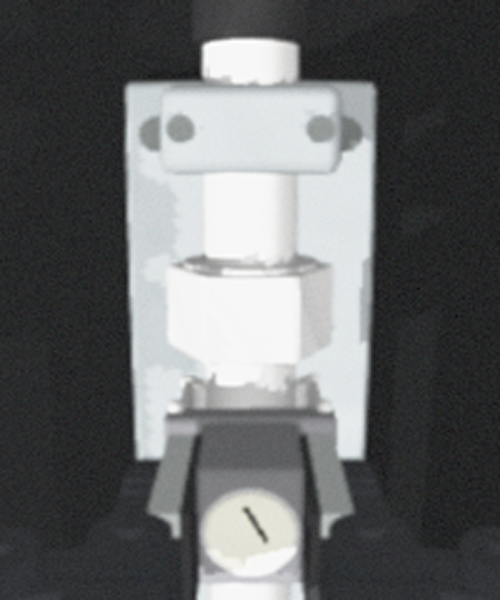

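The clip is on the tube, upright and centred, with a gap of ~8–10 mm to the nut (face at y≈360, clip edge ≈410). I approach in small steps.

Request:
play_rows([
  [1,0,-2,0,0],
  [1,0,-2,0,0],
  [1,0,-1,0,0],
  [1,0,-1,0,0],
])

```text
clock: 15.6
tool_pos: [0.6096, -0.1778, 0.0827]
tcp_rot: [0.0, 0.991, -0.136, -0.0]
wrist_force: [-0.5, -1.4, -1.0]
opening: 0.0186
```

Request:
play_rows([
  [1,0,-0.7,0,0],
  [1,0,-0.7,0,0],
])

```text
clock: 15.8
tool_pos: [0.61, -0.1765, 0.0827]
tcp_rot: [0.0, 0.991, -0.136, 0.0]
wrist_force: [-0.1, -1.7, -1.7]
opening: 0.018
```

Request:
play_rows([
  [1,0,-0.7,0,0],
  [1,0,-0.7,0,0],
])

```text
clock: 16.0
tool_pos: [0.6104, -0.1751, 0.0827]
tcp_rot: [0.0, 0.991, -0.136, 0.0]
wrist_force: [0.1, -2.8, -1.1]
opening: 0.0189
```

```bash
python3 st.py
```

```text
lat 0.31 along 27.23 z 82.72 xang -15.6 F lat/along/z 0.8 -2.7 -1.1 M [-0.37  0.05 -0.01] tilt [ 0.0001 -0.0002] open 0.0189 t 16.0
```

Request:
play_rows([
  [1,0,-0.6,0,0],
  [1,0,0,0,0],
])

```text
clock: 16.2
tool_pos: [0.6106, -0.1745, 0.0827]
tcp_rot: [0.0, 0.991, -0.136, 0.0]
wrist_force: [-0.3, -1.1, -0.5]
opening: 0.0185
```

Request:
play_rows([
  [1,0,-0.6,0,0],
  [1,0,0,0,0],
])

```text
clock: 16.4
tool_pos: [0.6108, -0.1739, 0.0827]
tcp_rot: [0.0, 0.991, -0.136, 0.0]
wrist_force: [-0.8, -2.4, 0.3]
opening: 0.0185
```

Request:
play_rows([
  [1,0,-0.6,0,0],
  [1,0,0,0,0],
])

```text
clock: 16.6
tool_pos: [0.6109, -0.1733, 0.0827]
tcp_rot: [0.0, 0.991, -0.136, 0.0]
wrist_force: [-0.1, -1.4, -1.1]
opening: 0.0179
```

```bash
python3 st.py
```

```text
lat 0.29 along 29.07 z 82.69 xang -15.6 F lat/along/z 0.2 -1.4 -1.1 M [-0.38 -0.03 -0.06] tilt [ 0.     -0.0001] open 0.0179 t 16.6
```

Request:
play_rows([
  [1,0,-0.6,0,0],
  [1,0,0,0,0],
])

```text
clock: 16.8
tool_pos: [0.6111, -0.1727, 0.0827]
tcp_rot: [0.0, 0.991, -0.136, 0.0]
wrist_force: [-0.1, -2.0, -0.4]
opening: 0.0184
```

Request:
play_rows([
  [1,0,-0.6,0,0],
  [1,0,0,0,0],
])

```text
clock: 17.0
tool_pos: [0.6111, -0.1726, 0.0827]
tcp_rot: [0.0, 0.991, -0.136, -0.0]
wrist_force: [-0.7, -3.9, -1.2]
opening: 0.0185
```

Request:
play_rows([
  [1,0,-0.6,0,0],
  [1,0,0,0,0],
])

```text
clock: 17.2
tool_pos: [0.6111, -0.1725, 0.0827]
tcp_rot: [0.001, 0.991, -0.136, -0.0]
wrist_force: [-2.0, -6.4, -1.8]
opening: 0.0192
```

```bash
python3 st.py
```

```text
lat 0.3 along 29.89 z 82.74 xang -15.64 F lat/along/z -0.2 -6.7 -1.8 M [-1.52  0.49 -0.  ] tilt [-0.0005 -0.0017] open 0.0192 t 17.2
```

It bears on the nut: motion has stopped and the force is building. I add a bit more, to about 10 N, and hold.

Request:
play_rows([
  [1,0,-0.8,0,0],
  [1,0,0,0,0],
  [1,0,0,0,0],
])

```text
clock: 17.5
tool_pos: [0.6111, -0.1725, 0.0827]
tcp_rot: [0.001, 0.991, -0.136, -0.0]
wrist_force: [-3.3, -10.5, -0.7]
opening: 0.0185
```

Request:
play_rows([
  [1,0,0,0,0],
  [1,0,0,0,0],
  [1,0,0,0,0],
  [1,0,0,0,0],
])

```text
clock: 17.9
tool_pos: [0.6112, -0.1725, 0.0828]
tcp_rot: [0.001, 0.991, -0.136, -0.0]
wrist_force: [-2.9, -9.8, -0.9]
opening: 0.0181
```

```bash
python3 st.py
```

```text
lat 0.32 along 29.94 z 82.77 xang -15.67 F lat/along/z -0.1 -10.2 -0.9 M [-2.14  0.65 -0.05] tilt [-0.0009 -0.0029] open 0.0181 t 17.9
```

I held ~10 N for over 0.5 s with side load ~0. I back off the push and ease the grip, then open.

Request:
play_rows([
  [1,0,0.8,0,0],
  [1,0,0.8,0,0],
  [1,0,0,0,0],
  [1,0,0,0,0],
], squeeze=20)

```text
clock: 18.3
tool_pos: [0.6111, -0.1726, 0.0827]
tcp_rot: [0.0, 0.991, -0.136, 0.0]
wrist_force: [-1.6, -5.4, -0.5]
opening: 0.0184
```

```bash
python3 st.py
```

```text
lat 0.31 along 29.8 z 82.75 xang -15.61 F lat/along/z -0.1 -5.6 -0.5 M [-1.1   0.27 -0.  ] tilt [-0.0001 -0.0006] open 0.0184 t 18.3
```

Request:
play_rows([
  [1,0,0.5,0,0],
  [1,0,0,0,0],
  [0.7,0,0,0,0],
  [0.5,0,0,0,0],
  [0.4,0,0,0,0],
  [0.4,0,0,0,0],
  [0.4,0,0,0,0],
])

```text
clock: 19.0
tool_pos: [0.611, -0.1727, 0.0827]
tcp_rot: [-0.0, 0.991, -0.136, 0.0]
wrist_force: [0.4, 0.2, 0.4]
opening: 0.0515
```

```bash
python3 st.py
```

```text
lat 0.28 along 29.68 z 82.7 xang -15.59 F lat/along/z 0.3 0.3 0.4 M [ 0.01 -0.04  0.  ] tilt [0.0001 0.0001] open 0.0515 t 19.0
```

Released cleanly. I retract straight up and check.

Request:
play_rows([
  [0.4,0,0,-10,0],
  [0.4,0,0,-20,0],
  [0.4,0,0,-30,0],
  [0.4,0,0,-30,0],
  [0.4,0,0,-20,0],
  [0.4,0,20,0,0],
  [0.4,0,0,0,0],
  [0.4,0,0,0,0],
])

```text
clock: 19.8
tool_pos: [0.6055, -0.1922, 0.193]
tcp_rot: [-0.0, 0.991, -0.136, 0.0]
wrist_force: [-0.0, 1.5, 0.2]
opening: 0.0512
```

Run:
```python
from h import *
go([.6,-.2,.2])
w=vision.read_camera("wrist"); s=vision.read_camera("scene"); t=vision.read_camera("top")
cv2.imwrite("pics/t9.png",t); cv2.imwrite("pics/s9.png",s); cv2.imwrite("pics/w9.png",w)
A=cv2.resize(w[40:260,240:420],(400,489)); B=cv2.resize(s[165:310,300:420],(400,483))
B=cv2.copyMakeBorder(B,0,6,0,0,cv2.BORDER_CONSTANT); cv2.imwrite("pics/final.png",np.hstack([A,B]))
t0=cv2.imread("pics/top0.png")
d=(cv2.absdiff(t,t0).max(2)>40); print("top diffs: vial",d[222:242,340:360].sum(),"can",d[232:252,296:316].sum(),"green",d[202:220,402:417].sum(),"purple",d[232:249,412:428].sum())
```

```text
shift [-3.2  9.  -7. ] yaw 0 xang -15.64 tcp [ 0.6055 -0.1922  0.193 ] F [-0.   1.5  0.2] open 0.0512 t 19.8 tilt [ 1.e-04  1.e-04 -1.e+00] j6 1.33
top diffs: vial 114 can 400 green 0 purple 0
```

View pics/final.png

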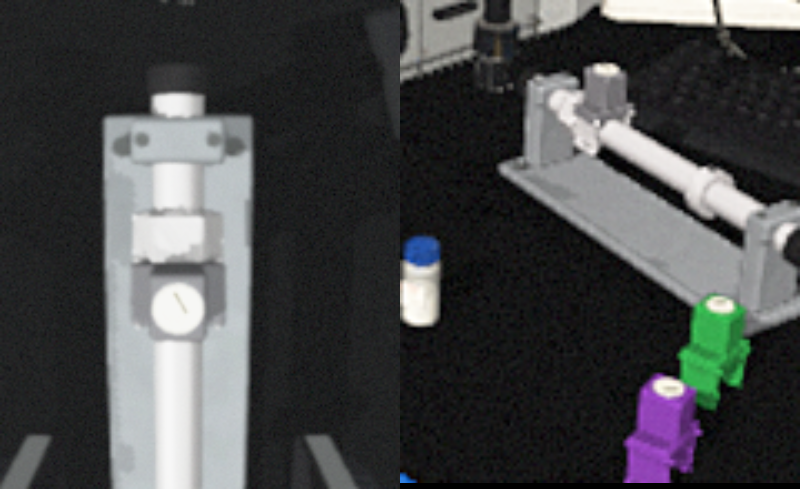

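The picture shows the clip upright on the tube against the nut (wrist crop at (178,300), nut at (178,237)), look-alikes in place, gripper clear. I run a quick numeric check, then hand in.

Run:
```python
from h import *
s0=cv2.imread("pics/scene0.png"); s=cv2.imread("pics/s9.png"); d=cv2.absdiff(s,s0).max(2)>50
print("scene diffs vial",d[232:266,297:316].sum(),"can",d[212:248,242:266].sum(),"purple",d[276:316,366:392].sum())
w=cv2.imread("pics/w9.png"); c=vision.get_calibration("wrist")
g=(w[150:210,300:345].min(2)>232).astype(np.uint8); n,l,st,ce=cv2.connectedComponentsWithStats(g); print([(st[i],ce[i]+[300,150]) for i in range(1,n) if st[i,4]>60])
m=np.array([0.60279969,-0.20125267]); a=np.radians(74.4); u=np.array([np.cos(a),np.sin(a)]); nn=np.array([u[1],-u[0]])
gg=cv2.cvtColor(w[160:200,302:340],cv2.COLOR_BGR2GRAY); h=cv2.HoughCircles(cv2.resize(gg,None,fx=4,fy=4),cv2.HOUGH_GRADIENT,1,200,param1=80,param2=15,minRadius=35,maxRadius=60)
if h is not None:
    q=h[0,0,:2]/4+[302,160]; D=onz(c,*q,.104,True)[:2]; print("dial",q,"lat mm",(D-m)@nn*1000,"along",(D-m)@u*1000)
print(manip.job_done())
```

```text
scene diffs vial 0 can 62 purple 0
[(array([  9,  18,  22,  22, 348], dtype=int32), array([319.52011494, 178.67816092])), (array([ 12,  44,  12,  16, 186], dtype=int32), array([317.43548387, 201.74193548]))]
dial [319.875 178.625] lat mm -0.6014327198251078 along 30.0783312902566
the job is handed in; nothing more can be done
None
```

The clip is snapped fully home on the tube, pressed against the six-sided nut and released there upright. The job is handed in at about 20 s on the robot's clock.

- **Snap:** I set it on midway between the fittings. The highest downward force I read was about 16 N. The seat landed with the gripper at 82.6 mm, as predicted, and about 5 N confirmed it.
- **Side force:** My centring shifts left up to 8 N of side force just after the snap. I relieved it before sliding the clip.
- **Nut:** I slid the clip about 46 mm until it stopped, held about 10 N against the nut for 0.6 s or a little more, then eased off. There was almost no side load when I let go.

**Last checks:**
- The dial centre is 0.6 mm from the tube axis line, within measuring error. The clip's position along the tube matches where the gripper let it go, and the final picture shows it against the nut.
- In the before-and-after images the green and purple look-alikes and the vial are unchanged.
- **Not fully verified:** The canister showed a 62-pixel difference in the scene image, which I did not follow up. It could be an arm shadow or partial cover, since the arm's path stayed well away from it. The top-view comparison for the canister and vial could not be trusted, probably because the arm was in the way. I did not check the puck, dust cap or micrometer case separately; the arm did not go near where I saw them.

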